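Spring a loose roller back into a roller track

ROBOT

A 6-joint arm with a two-finger parallel gripper is mounted at the origin on a cart in front of the work surface, level with it; the furniture and walls round the work are solid. World frame = base frame: x ahead of the robot, y to its left, z up, the work surface at z = 0. Lengths are in mm, angles in rad, forces in N, time in s.
With the tool pointing down it reaches from about 350 to 775 mm from the base axis. Payload 7.3 kg.
Tool frame: the origin (TCP) lies on the centre line of the jaws, within the pads' length; the fingertips stand 17 mm ahead of it and the grasp point (between the pads) lies 2 mm behind it; z points along the fingers, y is the line along which they close (so a half turn about z gives the same grasp; the last joint's range is limited). The gripper opens to 92 mm and grips with 3 to 60 N. Pads are 19 mm wide; open, the fingers measure 130 mm over their backs; the gripper's body (75 mm by 190 mm) begins 47 mm behind the grasp point.
Start: joints at [1.103, 0.342, 1.524, -0, 1.275, -0.146], TCP at [166.029, 498.074, 243.741] pointing down, gripper open.
Joint ranges: [-2.53, 2.53], [-0.77, 2.02], [0.04, 2.7], [-1, 4.14], [0.28, 2.66], [-3.11, 3.11]. Speed limits (rad/s): [2.57, 2.57, 3.14, 3.14, 3.14, 3.14].

INTERFACE

Orientations are given as [roll, pitch, yaw] about the fixed x, y, z axes, in that order (R = Rz(yaw) Ry(pitch) Rx(roll)).
In Python, from plant import bot gives the robot as it stands. The module is installed in compiled form; this text tells all that it offers.
- The arm moves only by the shell command python3 -m pendant 'ROWS'. ROWS is JSON, a list of rows, each a list of 3 entries, a list of its own where there are three numbers: the shift along the world's x, y, z as a fraction of full scale, then the turn, a rotation vector about the world's x, y, z as a fraction of full scale, then the opening, from -1 (shut) to 1 (fully open), so that 0 is half open. In form: [[[tx, ty, tz], [rx, ry, rz], claw], ...]. A call has exactly 10 rows; each row shifts and turns the commanded pose from where the row before left it; what a row does not reach is not made up. Full scale, the value 1, is 30 mm for a shift and 0.12 rad for a turn. A row lasts 1/12 s, in which the tool goes at most 41.7 mm and 7.16 degrees, less where a joint would pass 70% of its speed; a pose out of reach is approached as far as the arm can. A call with a number of a shift or a turn outside -1 to 1 is refused whole. A call with a gripper value outside its range is refused whole. The fingers move at their own pace and stop on an object; the grip force is fixed at half the most. Time passes only in rows, so rows that do not move let the fingers close, or fill a call up. It gives the time, the measured TCP pose, the force, the opening and the grip force at its end, in the units of the state.
- bot.get_obs(): the state, without advancing time (a new reading comes with each control period).
- bot.capture(name): name is "scene" or "side" or "wrist"; returns the picture (384x512x3 uint8, blue, green, red); there is no depth.
- bot.camera_params(name): a dict with "fovy" (degrees; the focal length in pixels is half the picture's height over the tangent of half this angle, whatever the lens; pixels are square), "cx", "cy" (the principal point, pixels), "camera_from_world" (4x4, takes a point from world to camera coordinates). Camera axes: x right, y down, z forward; pixel columns grow to the right and rows downward; lengths in mm; the calibration is good to about 2 mm. A picture is of the moment at which its call begins: read the wrist's pose just before it. camera_params takes no time and is no camera call; for the wrist camera it gives the pose at the moment of the call.
- bot.close_job(): hands the job in; it is judged then, once.
The state is a dict: "time": time; "joint_positions": joint angles; "dq": joint speeds; "tau": joint torques, N m; "tool_pos": TCP position; "tcp_rot": TCP orientation; "contact_force": force on the tool from outside, world axes, zero at the start; "moment": the same for the moment, N m; "grip_width": finger opening in mm; "finger_force": force on a finger pad.
Only numpy, scipy, OpenCV 4.12 (cv2) and the standard library are available. Lean on these libraries where they do the work, as an engineer would, in place of code of your own. Each camera call takes 0.05 s, during which the arm holds its last target. There are 200 camera calls.

TASK

Refit the loose roller in the empty middle place of the small roller track, between the two take-up blocks: with its steel end held above the rail, feel for the hole in the orange block with the sprung brass pin, push the roller against its spring until the steel pin fits inside the other rail, swing it down level and ease it back so that the spring seats the steel pin fully in the hole of the black block opposite; then let go. Work gently: never force the roller against the track or let it snap home, and leave the other things on the bench where they are.

Things in the scene. Friction and masses are not known exactly. Their poses are not given: they have to be found in the camera images.
- track: short roller track 330 x 240 mm, fixed: two aluminium rails on dark legs, grey 38 mm rollers fitted 113 mm before and behind the empty middle place (their tops 104 mm above the bench). Origin: on the bench under the middle of the empty place; x along the rails, y towards the left rail with the orange block, z up. Rail tops 99 mm above the bench, 13 mm wide (100 to 113 mm either side of the middle)
- orange_mid (a point): middle of the orange block's range, on its flat face (y = +100 mm of the track), 85 mm above the bench; axes as the track's. The orange block (96 mm wide) and the black one opposite are tied by a bar 42 mm above the bench and clamped anywhere along the rails: the hole (round, blind, 10.5 mm wide, 10 mm deep) is at this height but up to 16 mm before or behind this point along x, unmeasured: feel for it
- black_mid (a point): the same point on the face of the black block in the right rail (y = -100 mm of the track), 85 mm above the bench; axes as the track's. Its hole (round, blind, 11 mm wide, 10 mm deep, 1 mm chamfer) is exactly opposite the orange block's hole, thus displaced along x by the same unmeasured amount
- roller_center (a point): centre of the loose grey roller, at the start in two dark V-blocks (axis 45 mm above the bench; grip it in the middle, where 98 mm between the V-blocks is free down to 8 mm above the bench). Body 38 mm thick, 156 mm long along its y, 0.2 to 0.35 kg; +y is the end with the sprung brass pin, -y the end with the fixed steel pin
- brass_tip (a point): tip of the sprung brass pin, 8 mm thick, flat end, 118 mm from the roller's centre when out; it slides in up to 20 mm (a red sleeve, fixed, reaches to 86 mm from the centre); spring force 3.6 N at first, 9.6 N at the end of its travel, where it is solid. With the roller fitted it stays about 2 mm pushed in, against the bottom of its hole
- steel_tip (a point): tip of the fixed steel pin, 8 mm thick, chamfered, 103 mm from the roller's centre; a black sleeve 14 mm thick ends 9 mm behind the tip and rests on the black block's face when the roller is fitted (the roller's centre is then 6 mm from the track's middle, towards the black block). Tilted about 0.2 rad, roller and steel end clear the rail top
- oil_bottle: amber oil bottle with a black spout, 59 mm wide, 190 mm high, standing at the back left; origin under its centre. Leave it
- parts_box: small carton 62 x 92 x 43 mm at the back; origin under its centre. Leave it
- stator_0: grey and green stator pack 58 x 58 x 31 mm at the back left; origin under its centre. Leave it
- stator_1: second stator pack, same size, beside it; origin under its centre. Leave it
- casting_0: white pump casting 51 x 55 x 42 mm at the right; origin under its centre. Leave it
- spanner: steel open spanner 34 x 168 x 8 mm at the near edge, lying flat; origin under its centre. Leave it

How it is judged:
By the outcome, as a careful person would: the job done as asked, in the order asked, and still so for the second after the job is handed in, with the robot touching nothing.
It also fails if it takes over 70 s, if anything falls off the work surface, if the arm or the gripper's body presses on something with over 40 N, if the wrist force passes 120 N, or if a joint passes its speed limit or range.

## Working session

There is one attempt and no reset: what is moved stays moved. The work goes in short steps, Python scripts to look and compute and a shell command to move; the robot and the scene stay as the last step left them, time stands still between calls to the robot, and variables do not carry over. Pictures are saved under pics/ and viewed, at most 10 in all, crops included, and the job is handed in when it is done.

```bash
mkdir -p pics; cat > h.py <<'E'
import numpy as np,cv2,json
from plant import bot
def cap(n,f):
    p=bot.camera_params(n); im=bot.capture(n); cv2.imwrite(f'pics/{f}.png',im); json.dump({k:(np.array(v).tolist()) for k,v in p.items()},open(f'pics/{f}.json','w')); return im
def P(f): return json.load(open(f'pics/{f}.json'))
def ray(f,u,v):
    p=P(f);F=192/np.tan(np.radians(p['fovy'])/2);T=np.array(p['camera_from_world'])
    d=T[:3,:3].T@np.array([(u-p['cx'])/F,(v-p['cy'])/F,1]);o=-T[:3,:3].T@T[:3,3];return o,d
def onz(f,u,v,z):
    o,d=ray(f,u,v);return (o+d*(z-o[2])/d[2]).round(1)
def proj(f,X):
    p=P(f);F=192/np.tan(np.radians(p['fovy'])/2);T=np.array(p['camera_from_world'])
    c=T[:3,:3]@np.array(X)+T[:3,3];return (c[0]/c[2]*F+p['cx'],c[1]/c[2]*F+p['cy'])
E
python3 - <<'E'
from h import *
a=cap('scene','s0');b=cap('side','d0');
cv2.imwrite('pics/s0b.png',cv2.resize(a,(800,600),interpolation=2));cv2.imwrite('pics/d0b.png',cv2.resize(b,(800,600),interpolation=2))
print(bot.get_obs())
for f in('s0','d0'):print(ray(f,256,192),P(f)['fovy'])
E
```

```text
{'time': 0.1, 'joint_positions': array([ 1.10300869e+00,  3.42681851e-01,  1.52490598e+00, -4.83952952e-06,
        1.27539909e+00, -1.45963573e-01]), 'dq': array([ 7.84462022e-05, -2.80060805e-03, -3.93077914e-03,  1.12527985e-03,
       -1.54055636e-03,  4.82037753e-04]), 'tau': array([ 1.88925544e-03, -4.32000196e+01, -2.44694388e+01,  7.20061641e-02,
        5.25072974e-02, -6.09153312e-05]), 'tool_pos': array([165.86670004, 497.75914499, 243.10490815]), 'tcp_rot': array([-3.14021254e+00, -1.98211509e-04,  2.81976986e+00]), 'contact_force': array([ 0.46796956, -0.13415873,  0.04734124]), 'moment': array([-0.00125945, -0.04163491, -0.0592433 ]), 'finger_force': 0.0, 'grip_width': 91.56111699033707}
(array([-181.22760209, -655.95028708,  905.19812254]), array([ 0.55973972,  0.52565673, -0.640646  ])) 47.40601992791528
(array([ 238.51548836, 1179.51541706,  862.41166339]), array([ 0.20139494, -0.81659594, -0.54100193])) 49.95755556266949
```

View pics/s0b.png

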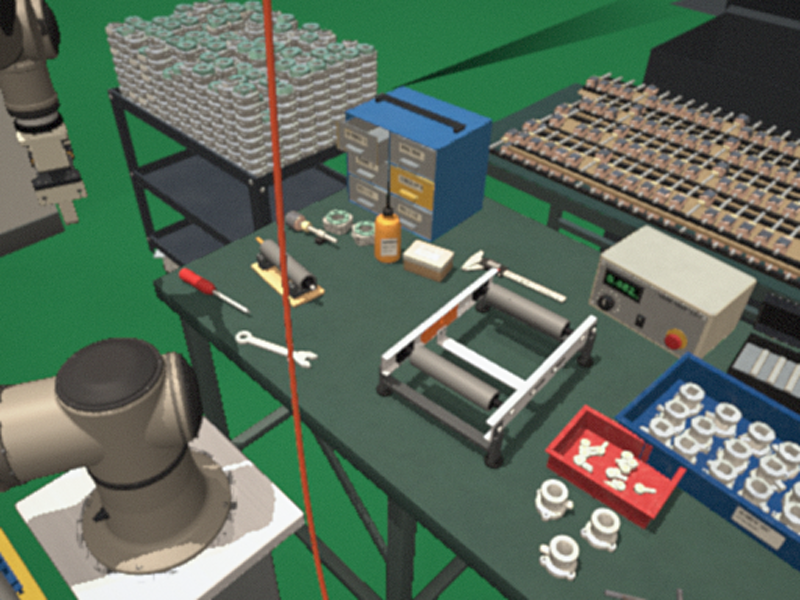

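View pics/d0b.png

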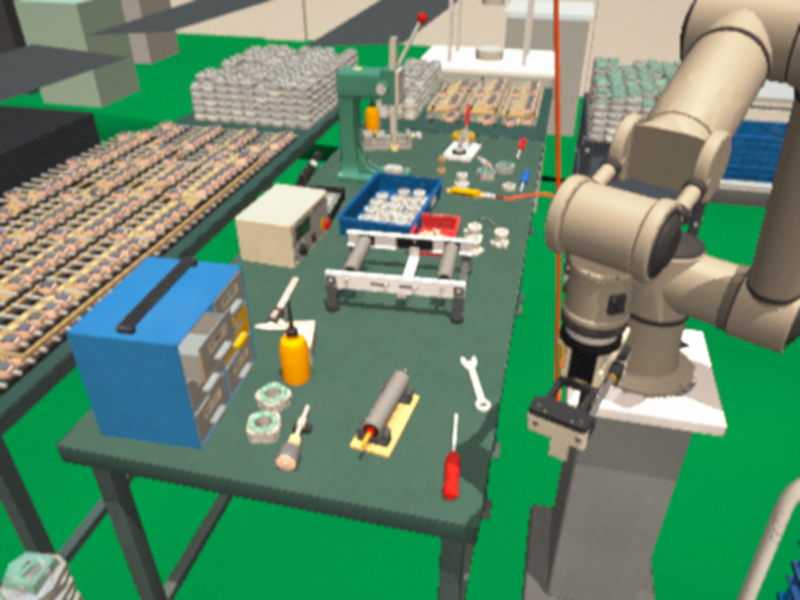

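The scene shows the loose roller on V-blocks, with its brass end at about (258,240) and steel end at about (315,290). The track lies between (385,360), (497,272), (595,322) and (490,430). I'll enlarge both areas.

```bash
python3 - <<'E'
import cv2,numpy as np
a=cv2.imread('pics/s0.png');b=cv2.imread('pics/d0.png')
A=cv2.resize(a[165:305,235:395],None,fx=2.5,fy=2.5,interpolation=2) #400x350
B=cv2.resize(b[140:210,200:310],None,fx=3.6,fy=3.6,interpolation=2) #396x252
C=cv2.resize(a[140:205,150:220],None,fx=5,fy=5,interpolation=2)[:,:400]
D=cv2.resize(b[225:300,215:275],None,fx=4,fy=4,interpolation=2)
o=np.zeros((600,800,3),np.uint8)
o[:350,:400]=A;o[:252,400:796]=B;o[275:600,400:750]=C;o[355:595,:240]=D[:240]
cv2.imwrite('pics/z0.png',o)
E
```

```text
(no output)
```

View pics/z0.png

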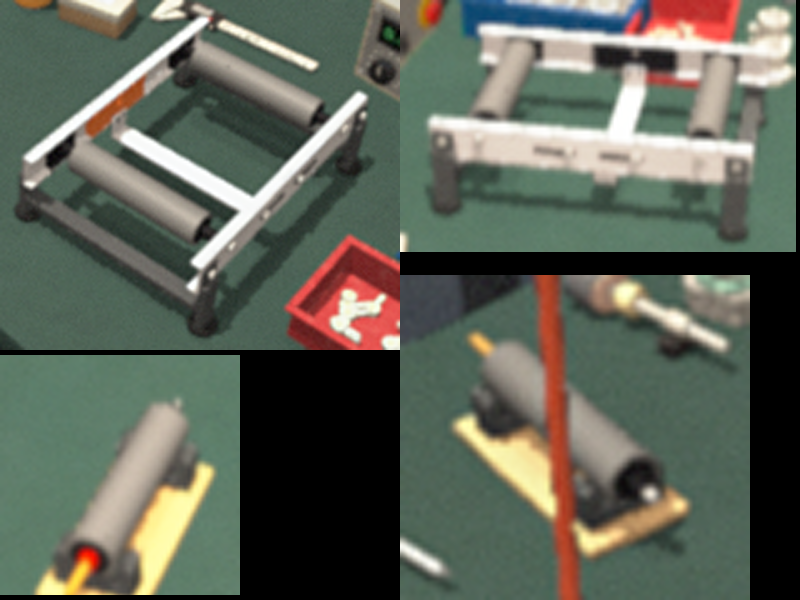

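```bash
cat > fit.py <<'E'
from h import *
from scipy.optimize import least_squares
S=lambda u,v:(235+u/2.5,165+v/2.5); B=lambda u,v:(200+(u-400)/3.6,140+v/3.6)
obs=[('s0',(-165,113),S(24,157)),('s0',(165,113),S(206,17)),('s0',(165,100),S(213,22)),('s0',(165,-100),S(358,93)),('s0',(165,-113),S(367,99)),('s0',(-165,-113),S(204,268)),
('d0',(165,113),B(432,120)),('d0',(-165,113),B(752,147)),('d0',(165,-113),B(483,25))]
def X(p,q): c,s=np.cos(p[2]),np.sin(p[2]); return [p[0]+c*q[0]-s*q[1],p[1]+s*q[0]+c*q[1],99]
r=least_squares(lambda p:np.concatenate([np.subtract(proj(f,X(p,q)),m) for f,q,m in obs]),[480,-50,0],loss='soft_l1',x_scale=[10,10,.1])
print(r.x,r.fun.reshape(-1,2).round(1).tolist())
C=lambda u,v:(150+(u-400)/5,140+(v-275)/5); D=lambda u,v:(215+u/4,225+(v-355)/4)
bs,ss=onz('s0',*C(471,338),45),onz('s0',*C(652,493),45)
sd=onz('d0',*D(180,402),45);bd=onz('d0',*D(66,592),45)
for b,s in((bs,ss),(bd,sd)):
    d=b-s;print(b,s,np.hypot(*d[:2]),np.arctan2(-d[0],d[1]),s+d*103/221)
E
python3 fit.py
```

```text
[ 5.67394912e+02 -1.79065711e+02  6.45877677e-02] [[-0.0, 0.5], [-1.1, -0.2], [-0.4, -0.4], [0.5, 0.1], [1.1, -0.3], [-0.6, 1.0], [-0.8, -0.1], [-0.2, 0.3], [-0.2, -0.8]]
[496.5 415.6  45. ] [475.2 200.2  45. ] 216.45057172481668 -0.09856535684173859 [485.12714932 300.59004525  45.        ]
[497.4 411.6  45. ] [468.9 194.8  45. ] 218.66524643847728 -0.13070807714706173 [482.18280543 295.84253394  45.        ]
```

```bash
for i in 1 2; do :; done
python3 -m pendant '[[[0.53,-0.33,0],[0,0,-0.57],1],[[0.53,-0.33,0],[0,0,-0.57],1],[[0.53,-0.33,0],[0,0,-0.57],1],[[0.53,-0.33,0],[0,0,-0.57],1],[[0.53,-0.33,0],[0,0,-0.57],1],[[0.53,-0.33,0],[0,0,-0.57],1],[[0.53,-0.33,0],[0,0,-0.57],1],[[0.53,-0.33,0],[0,0,-0.57],1],[[0.53,-0.33,0],[0,0,-0.57],1],[[0.53,-0.33,0],[0,0,-0.57],1]]'
python3 -m pendant '[[[0.53,-0.33,0],[0,0,-0.57],1],[[0.53,-0.33,0],[0,0,-0.57],1],[[0.53,-0.33,0],[0,0,-0.57],1],[[0.53,-0.33,0],[0,0,-0.57],1],[[0.53,-0.33,0],[0,0,-0.57],1],[[0.53,-0.33,0],[0,0,-0.57],1],[[0.53,-0.33,0],[0,0,-0.57],1],[[0.53,-0.33,0],[0,0,-0.57],1],[[0,0,0],[0,0,-0.57],1],[[0,0,0],[0,0,-0.57],1]]'
python3 - <<'E'
from h import *
o=bot.get_obs();print(o['tool_pos'],o['tcp_rot'],o['joint_positions'])
a=cap('wrist','w0');cv2.imwrite('pics/w0b.png',cv2.resize(a,(800,600),interpolation=2))
print(ray('w0',256,192))
E
```

```text
time: 0.93
tool_pos: [325.6, 398.3, 243.4]
tcp_rot: [-3.141, 0.0, 2.132]
contact_force: [-0.5, 0.9, -0.2]
grip_width: 91.9
finger_force: 0.0
time: 1.77
tool_pos: [452.9, 319.0, 243.1]
tcp_rot: [-3.141, 0.001, 1.447]
contact_force: [-0.8, 0.2, -0.9]
grip_width: 91.8
finger_force: 0.0
[452.94877993 318.97141336 243.05087503] [-3.14071245e+00  8.00160921e-04  1.44654644e+00] [ 4.75286910e-01  3.96446919e-01  1.44333182e+00 -1.70004958e-04
  1.30299211e+00  5.99582233e-01]
(array([461.28367013, 389.68148002, 383.89020775]), array([-0.03390387, -0.26952564, -0.96241782]))
```

View pics/w0b.png

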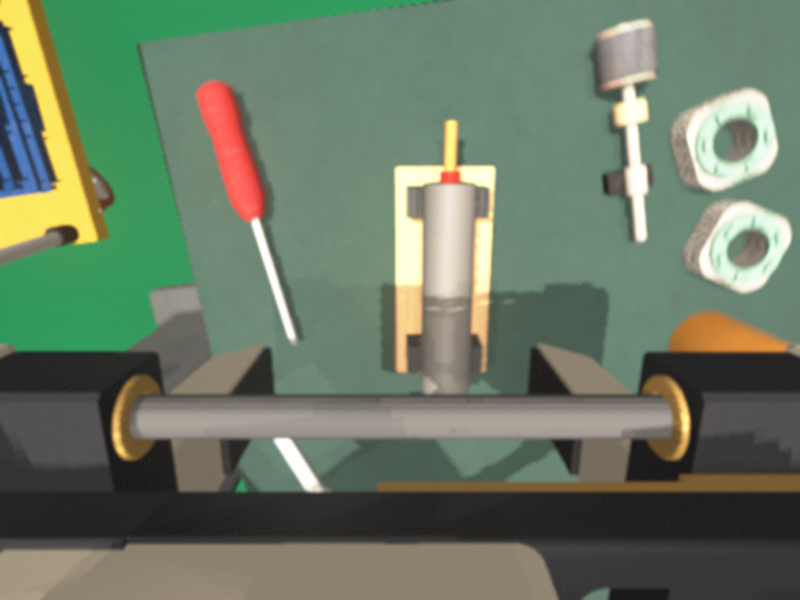

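The wrist view shows the roller with its brass tip at (451,121), body sides around (449,250) and the steel end of the body at about (446,392).

```bash
python3 - <<'E'
from h import *
k=.64
t=onz('w0',451*k,121*k,47)
a=onz('w0',449.5*k,200*k,60);b=onz('w0',446*k,375*k,60)
for p in (a,b):
    d=t-p;print(p,np.arctan2(-d[0],d[1]))
y=np.arctan2(-(t-b)[0],(t-b)[1]);c=t-118*np.array([-np.sin(y),np.cos(y),0]);print(t,y,c)
e=onz('w0',449*k,184*k,64);print(e,c+78*np.array([-np.sin(y),np.cos(y),0]))
E
```

```text
[491.2 363.8  60. ] -0.1402266775385519
[476.5 237.7  60. ] -0.12295932204055166
[498.3 414.1  47. ] -0.12295932204055166 [483.82733312 296.99089739  47.        ]
[491.5 374.4  64. ] [493.39401123 374.40199912  47.        ]
```

```bash

python3 -m pendant '[[[0.2,-0.15,-0.2],[0,0,0],1],[[0.2,-0.15,-0.4],[0,0,0],1],[[0.2,-0.15,-0.5],[0,0,0],1],[[0.2,-0.15,-0.5],[0,0,0],1],[[0.2,-0.13,-0.5],[0,0,0],1],[[0.03,0,-0.5],[0,0,0],1],[[0,0,-0.5],[0,0,0],1],[[0,0,-0.4],[0,0,0],1],[[0,0,-0.3],[0,0,0],1],[[0,0,-0.2],[0,0,0],1]]'
python3 -m pendant '[[[0,0,-0.5],[0,0,0],1],[[0,0,-0.5],[0,0,0],1],[[0,0,-0.5],[0,0,0],1],[[0,0,-0.4],[0,0,0],1],[[0,0,-0.35],[0,0,0],1],[[0,0,-0.25],[0,0,0],1],[[0,0,-0.17],[0,0,0],1],[[0,0,0],[0,0,0],1],[[0,0,0],[0,0,0],1],[[0,0,0],[0,0,0],1]]'
```

```text
time: 2.65
tool_pos: [482.7, 297.6, 122.3]
tcp_rot: [-3.14, 0.001, 1.453]
contact_force: [0.0, -0.3, 0.1]
grip_width: 91.8
finger_force: 0.0
time: 3.48
tool_pos: [483.6, 298.2, 44.3]
tcp_rot: [3.14, -0.001, 1.452]
contact_force: [0.1, -0.4, 0.1]
grip_width: 92.0
finger_force: 0.0
```

```bash

python3 -m pendant '[[[0,-0.03,-0.03],[0,0,0],0.4],[[0,0,0],[0,0,0],0.2],[[0,0,0],[0,0,0],0],[[0,0,0],[0,0,0],-0.1],[[0,0,0],[0,0,0],-0.2],[[0,0,0],[0,0,0],-0.5],[[0,0,0],[0,0,0],-1],[[0,0,0],[0,0,0],-1],[[0,0,0],[0,0,0],-1],[[0,0,0],[0,0,0],-1]]'
python3 -m pendant '[[[0,0,0],[0,0,0],-1],[[0,0,0],[0,0,0],-1],[[0,0,0],[0,0,0],-1],[[0,0,0],[0,0,0],-1],[[0,0,0],[0,0,0],-1],[[0,0,0],[0,0,0],-1],[[0,0,0],[0,0,0],-1],[[0,0,0],[0,0,0],-1],[[0,0,0],[0,0,0],-1],[[0,0,0],[0,0,0],-1]]'
python3 -c "
from plant import bot
o=bot.get_obs();print(o['contact_force'],o['moment'],o['tool_pos'],o['tcp_rot'],o['finger_force'])"
```

```text
time: 4.32
tool_pos: [484.3, 297.1, 43.1]
tcp_rot: [3.139, -0.001, 1.452]
contact_force: [4.0, -1.4, -0.6]
grip_width: 37.5
finger_force: 30.0
time: 5.15
tool_pos: [484.3, 297.1, 43.1]
tcp_rot: [3.139, -0.001, 1.452]
contact_force: [4.7, -0.9, -0.5]
grip_width: 37.4
finger_force: 30.0
[ 4.69785332 -0.88019085 -0.46006577] [-0.31934024 -0.77998583  0.00217897] [484.31163515 297.10227388  43.09577389] [ 3.13913398e+00 -8.21554557e-04  1.45167292e+00] 29.981210231781006
```

```bash

python3 -m pendant '[[[0,0,0.1],[0,0,0],-1],[[0,0,0.2],[0,0,0],-1],[[0,0,0.4],[0,0,0],-1],[[0,0,0.6],[0,0,0],-1],[[0,0,0.8],[0,0,0],-1],[[0,0,0.9],[0,0,0],-1],[[0,0,0.9],[0,0,0],-1],[[0,0,0.9],[0,0,0],-1],[[0,0,0.6],[0,0,0],-1],[[0,0,0.3],[0,0,0],-1]]'
python3 - <<'E'
from h import *
print(onz('s0',388*.64,258*.64,0),onz('s0',429*.64,270*.64,0))
o=bot.get_obs();print(o['contact_force'],o['moment'])
E
```

```text
time: 5.98
tool_pos: [483.1, 297.5, 216.6]
tcp_rot: [3.139, -0.002, 1.452]
contact_force: [0.4, 0.2, -1.8]
grip_width: 36.8
finger_force: 30.0
[695.3 207.4  -0. ] [728.3 113.8   0. ]
[ 0.42060563  0.23826451 -1.78130423] [-0.13143129  0.06509188 -0.01281676]
```

```bash

python3 -m pendant '[[[0.05,-0.3,0],[0,0,0],-1],[[0.1,-0.6,0],[0,0,0.09],-1],[[0.15,-0.85,0],[0,0,0.09],-1],[[0.15,-0.9,0],[0,0,0.09],-1],[[0.15,-0.9,0],[0,0,0.09],-1],[[0.15,-0.9,0],[0,0,0.09],-1],[[0.15,-0.9,0],[0,0,0.09],-1],[[0.15,-0.9,0],[0,0,0.09],-1],[[0.15,-0.9,0],[0,0,0.09],-1],[[0.15,-0.9,0],[0,0,0.09],-1]]'
python3 -m pendant '[[[0.15,-0.9,0],[0,0,0.09],-1],[[0.15,-0.9,0],[0,0,0.09],-1],[[0.15,-0.9,0],[0,0,0.09],-1],[[0.15,-0.9,0],[0,0,0.09],-1],[[0.15,-0.9,0],[0,0,0.09],-1],[[0.15,-0.9,0],[0,0,0.09],-1],[[0.15,-0.9,0],[0,0,0.09],-1],[[0.15,-0.7,0],[0,0,0.09],-1],[[0.1,-0.4,0],[0,0,0],-1],[[0.05,-0.2,0],[0,0,0],-1]]'
python3 - <<'E'
from h import *
o=bot.get_obs();print(o['tool_pos'],o['tcp_rot'],o['contact_force'],o['moment'])
a=cap('wrist','w1');cv2.imwrite('pics/w1b.png',cv2.resize(a,(800,600),interpolation=2))
E
```

```text
time: 6.82
tool_pos: [522.3, 53.8, 211.8]
tcp_rot: [-3.137, -0.0, 1.549]
contact_force: [-0.4, 0.2, -2.2]
grip_width: 36.9
finger_force: 30.0
time: 7.65
tool_pos: [563.3, -174.0, 211.9]
tcp_rot: [-3.139, -0.001, 1.633]
contact_force: [-0.4, -0.1, -2.3]
grip_width: 37.2
finger_force: 30.0
[ 563.28897882 -174.03671686  211.92376686] [-3.13879420e+00 -1.35136367e-03  1.63309458e+00] [-0.39447918 -0.08667197 -2.26744126] [-0.0482861   0.06232462 -0.03476279]
```

View pics/w1b.png

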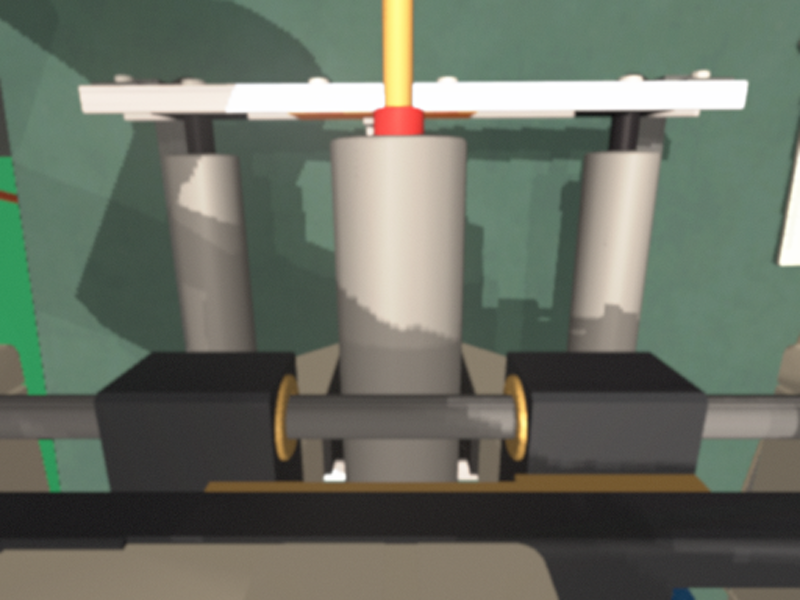

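Left rail: outer corners (80,86) and (746,81), inner (84,112) and (745,108). The orange block shows from about x=293 to 474 at row 116. The roller axis is at about x=399.

```bash
python3 - <<'E'
from h import *
k=.64
q=lambda u,v,z:onz('w1',u*k,v*k,z)
a,b,c,d=q(80,86,99),q(746,81,99),q(84,112,99),q(745,108,99)
print(a,b,c,d,np.linalg.norm(b-a),np.arctan2(*(b-a)[[1,0]]),np.arctan2(*(d-c)[[1,0]]))
yaw=np.arctan2(*(b-a)[[1,0]]);ex=np.array([np.cos(yaw),np.sin(yaw),0]);ey=np.array([-ex[1],ex[0],0])
m=(a+b+c+d)/4;O=m-ey*106.5;print('origin',O,'yaw',yaw)
for z in(96,93):
  print([((q(u,116,z)-O)@ex).round(1) for u in(293,474)])
print('prev',)
# where the scene camera's orange edges
S=lambda u,v:(235+u/2.5,165+v/2.5)
for u,v in((87,126),(145,92)):
  for z in(85,92):
    p=onz('s0',*S(u,v),z);print(z,((p-O)@ex).round(1),((p-O)@ey).round(1))
T=np.array(bot.get_obs()['tool_pos']);print('tcp in track',(T-O)@ex,(T-O)@ey)
for u in(399,):
  print('roller tip', [((q(u,5,217)-O)@ex).round(1),((q(399,140,236)-O)@ex).round(1)])
E
```

```text
[398.  -74.9  99. ] [725.  -51.9  99. ] [398.6 -86.9  99. ] [727.6 -64.1  99. ] 327.8078705583501 0.07022074493488106 0.06919028855011625
origin [ 569.77236482 -175.68753463   99.        ] yaw 0.07022074493488106
[np.float64(-60.7), np.float64(31.0)]
[np.float64(-61.3), np.float64(31.4)]
prev
85 -72.3 101.3
92 -78.4 96.8
85 16.1 87.4
92 9.3 82.9
tcp in track -6.031332700609508 2.058915873204247
roller tip [np.float64(-6.4), np.float64(-6.5)]
```

```bash

python3 -m pendant '[[[0,-0.1,0],[-0.2,-0.014,0.01],-1],[[0,-0.15,0],[-0.25,-0.018,0.01],-1],[[0,-0.15,0],[-0.25,-0.018,0.01],-1],[[0,-0.15,0],[-0.25,-0.018,0.01],-1],[[0,-0.15,0],[-0.25,-0.018,0.01],-1],[[0,-0.15,-0.1],[-0.25,-0.018,0],-1],[[0,-0.12,-0.2],[-0.22,-0.018,0],-1],[[0,0,-0.3],[0,0,0],-1],[[0,0,-0.4],[0,0,0],-1],[[0,0,-0.4],[0,0,0],-1]]'
python3 -m pendant '[[[0,0,-0.4],[0,0,0],-1],[[0,0,-0.3],[0,0,0],-1],[[0,0,-0.3],[0,0,0],-1],[[0,0,-0.2],[0,0,0],-1],[[0,0,-0.2],[0,0,0],-1],[[0,0,-0.1],[0,0,0],-1],[[0,0,-0.1],[0,0,0],-1],[[0,0,0],[0,0,0],-1],[[0,0,0],[0,0,0],-1],[[0,0,0],[0,0,0],-1]]'
python3 - <<'E'
from h import *
o=bot.get_obs();print(o['tool_pos'],o['tcp_rot'],o['contact_force'],o['moment'])
a=cap('side','d2');b=cap('wrist','w2')
o=np.zeros((600,800,3),np.uint8)
o[:288,:400]=cv2.resize(a[120:210,195:320],(400,288),interpolation=2);o[300:,:400]=cv2.resize(b,(400,300));
c=cap('scene','s2');o[:375,400:]=cv2.resize(c[165:315,235:395],(400,375),interpolation=2)
cv2.imwrite('pics/z2.png',o)
E
```

```text
time: 8.53
tool_pos: [564.0, -199.9, 171.1]
tcp_rot: [3.141, 0.2, 1.643]
contact_force: [-0.8, -0.2, -2.4]
grip_width: 37.7
finger_force: 30.0
time: 9.37
tool_pos: [564.4, -201.7, 124.2]
tcp_rot: [3.14, 0.201, 1.641]
contact_force: [0.7, -0.2, -2.4]
grip_width: 37.1
finger_force: 30.0
[ 564.37982747 -201.67629595  124.20059949] [3.13981603 0.2013603  1.64110558] [ 0.67398914 -0.24452332 -2.39567041] [0.12487832 0.05090252 0.03053833]
```

View pics/z2.png

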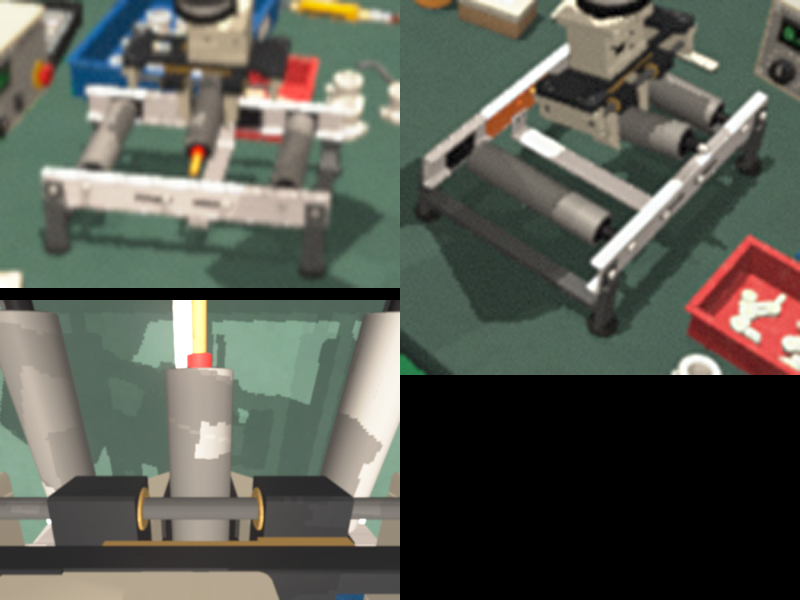

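```bash
python3 - <<'E'
from h import *
im=cv2.imread('pics/w2.png'); 
O=np.array([569.77,-175.69,0]);y=.07;ex=np.array([np.cos(y),np.sin(y),0]);ey=np.array([-ex[1],ex[0],0])
for v in (8,25,45,60):
  r=im[v].astype(int).min(1); w=np.where(r[200:255]>195)[0]+200; 
  w=w if len(w) else np.array([0])
  for z in(42,47):
    p=[(onz('w2',u,v,z)-O) for u in(w.min(),w.max()+1)];print(v,w.min(),w.max(),z,[((q@ex).round(1),(q@ey).round(1)) for q in p])
E
```

```text
8 221 254 42 [(np.float64(-28.1), np.float64(86.6)), (np.float64(-8.2), np.float64(86.6))]
8 221 254 47 [(np.float64(-27.6), np.float64(86.2)), (np.float64(-8.3), np.float64(86.3))]
25 221 245 42 [(np.float64(-28.5), np.float64(77.9)), (np.float64(-13.7), np.float64(77.9))]
25 221 245 47 [(np.float64(-28.0), np.float64(77.7)), (np.float64(-13.5), np.float64(77.8))]
45 222 253 42 [(np.float64(-28.4), np.float64(67.1)), (np.float64(-8.9), np.float64(67.2))]
45 222 253 47 [(np.float64(-27.9), np.float64(67.3)), (np.float64(-8.9), np.float64(67.3))]
60 223 254 42 [(np.float64(-28.2), np.float64(58.7)), (np.float64(-8.3), np.float64(58.7))]
60 223 254 47 [(np.float64(-27.7), np.float64(59.1)), (np.float64(-8.3), np.float64(59.1))]
```

```bash

python3 -m pendant '[[[0,0,-0.1],[0,0,0],-1],[[0,0,-0.1],[0,0,0],-1],[[0,0,-0.1],[0,0,0],-1],[[0,0,-0.1],[0,0,0],-1],[[0,0,-0.1],[0,0,0],-1],[[0,0,-0.05],[0,0,0],-1],[[0,0,-0.05],[0,0,0],-1],[[0,0,0],[0,0,0],-1],[[0,0,0],[0,0,0],-1],[[0,0,0],[0,0,0],-1]]'
```

```text
time: 10.35
tool_pos: [564.2, -201.6, 105.8]
tcp_rot: [3.14, 0.201, 1.641]
contact_force: [0.8, -0.4, -2.8]
grip_width: 37.1
finger_force: 30.0
```

```bash

python3 -m pendant '[[[-0.08,0,0.02],[0,0,0],-1],[[-0.09,0,0],[0,0,0],-1],[[0,0.05,0],[0,0,0],-1],[[0,0.05,0],[0,0,0],-1],[[0,0.05,0],[0,0,0],-1],[[0,0.05,0],[0,0,0],-1],[[0,0.03,0],[0,0,0],-1],[[0,0,0],[0,0,0],-1],[[0,0,0],[0,0,0],-1],[[0,0,0],[0,0,0],-1]]'
python3 -m pendant '[[[0,0.03,0],[0,0,0],-1],[[0,0.03,0],[0,0,0],-1],[[0,0.03,0],[0,0,0],-1],[[0,0,0],[0,0,0],-1],[[0,0,0],[0,0,0],-1],[[0,0,0],[0,0,0],-1],[[0,0,0],[0,0,0],-1],[[0,0,0],[0,0,0],-1],[[0,0,0],[0,0,0],-1],[[0,0,0],[0,0,0],-1]]'
```

```text
time: 11.18
tool_pos: [559.1, -194.6, 106.3]
tcp_rot: [3.141, 0.201, 1.641]
contact_force: [0.0, -0.1, -2.7]
grip_width: 37.2
finger_force: 30.0
time: 12.02
tool_pos: [559.1, -192.0, 106.4]
tcp_rot: [3.141, 0.201, 1.641]
contact_force: [-0.6, -1.5, -1.6]
grip_width: 37.3
finger_force: 30.0
```

```bash

python3 -m pendant '[[[0,0.02,0],[0,0,0],-1],[[0,0.02,0],[0,0,0],-1],[[0,0.02,0],[0,0,0],-1],[[0,0,0],[0,0,0],-1],[[0,0,0],[0,0,0],-1],[[0,0,0],[0,0,0],-1],[[0,0,0],[0,0,0],-1],[[0,0,0],[0,0,0],-1],[[0,0,0],[0,0,0],-1],[[0,0,0],[0,0,0],-1]]'
```

```text
time: 12.85
tool_pos: [559.0, -190.1, 106.3]
tcp_rot: [3.141, 0.201, 1.641]
contact_force: [-0.6, -4.1, -2.2]
grip_width: 37.3
finger_force: 30.0
```

```bash

python3 -m pendant '[[[-0.02,0.02,0],[0,0,0],-1],[[-0.02,0,0],[0,0,0],-1],[[-0.02,0,0],[0,0,0],-1],[[-0.02,0,0],[0,0,0],-1],[[0,0,0],[0,0,0],-1],[[0,0,0],[0,0,0],-1],[[0,0,0],[0,0,0],-1],[[0,0,0],[0,0,0],-1],[[0,0,0],[0,0,0],-1],[[0,0,0],[0,0,0],-1]]'
python3 -m pendant '[[[-0.02,0,0],[0,0,0],-1],[[-0.02,0,0],[0,0,0],-1],[[0,0,0],[0,0,0],-1],[[0,0,0],[0,0,0],-1],[[0,0,0],[0,0,0],-1],[[0,0,0],[0,0,0],-1],[[0,0,0],[0,0,0],-1],[[0,0,0],[0,0,0],-1],[[0,0,0],[0,0,0],-1],[[0,0,0],[0,0,0],-1]]'
```

```text
time: 13.68
tool_pos: [556.6, -189.5, 106.3]
tcp_rot: [3.141, 0.201, 1.641]
contact_force: [-0.3, 0.0, -2.6]
grip_width: 37.6
finger_force: 30.0
time: 14.52
tool_pos: [555.4, -189.5, 106.3]
tcp_rot: [3.141, 0.201, 1.641]
contact_force: [0.9, -0.6, -2.6]
grip_width: 37.2
finger_force: 30.0
```

```bash

python3 -m pendant '[[[0.02,0,0],[0,0,0],-1],[[0,0.02,-0.038],[0.083,0.006,0],-1],[[0,0.02,-0.038],[0.083,0.006,0],-1],[[0,0.02,-0.038],[0.083,0.006,0],-1],[[0,0.02,-0.038],[0.083,0.006,0],-1],[[0,0.02,-0.038],[0.083,0.006,0],-1],[[0,0,0],[0,0,0],-1],[[0,0,0],[0,0,0],-1],[[0,0,0],[0,0,0],-1],[[0,0,0],[0,0,0],-1]]'
```

```text
time: 15.35
tool_pos: [556.1, -186.5, 100.7]
tcp_rot: [3.141, 0.151, 1.641]
contact_force: [0.5, -0.6, -2.8]
grip_width: 37.3
finger_force: 30.0
```

```bash

python3 -m pendant '[[[-0.003,0.04,-0.006],[0,0,0],-1],[[-0.003,0.04,-0.006],[0,0,0],-1],[[-0.003,0.04,-0.006],[0,0,0],-1],[[-0.003,0.04,-0.006],[0,0,0],-1],[[-0.003,0.04,-0.006],[0,0,0],-1],[[-0.003,0.04,-0.006],[0,0,0],-1],[[0,0,0],[0,0,0],-1],[[0,0,0],[0,0,0],-1],[[0,0,0],[0,0,0],-1],[[0,0,0],[0,0,0],-1]]'
```

```text
time: 16.18
tool_pos: [555.6, -179.5, 99.6]
tcp_rot: [3.14, 0.151, 1.641]
contact_force: [-0.1, -4.7, -1.5]
grip_width: 37.4
finger_force: 30.0
```

```bash

python3 -m pendant '[[[-0.003,0.04,-0.006],[0,0,0],-1],[[-0.003,0.04,-0.006],[0,0,0],-1],[[-0.003,0.04,-0.006],[0,0,0],-1],[[-0.003,0.04,-0.006],[0,0,0],-1],[[-0.003,0.04,-0.006],[0,0,0],-1],[[-0.003,0.04,-0.006],[0,0,0],-1],[[-0.003,0.04,-0.006],[0,0,0],-1],[[-0.003,0.04,-0.006],[0,0,0],-1],[[0,0,0],[0,0,0],-1],[[0,0,0],[0,0,0],-1]]'
```

```text
time: 17.02
tool_pos: [555.0, -170.4, 98.4]
tcp_rot: [3.14, 0.152, 1.641]
contact_force: [0.3, -6.6, -1.8]
grip_width: 37.6
finger_force: 30.0
```

```bash

python3 -m pendant '[[[0,0.005,-0.057],[0.14,0.01,0],-1],[[0,0.005,-0.057],[0.14,0.01,0],-1],[[0,0.005,-0.057],[0.14,0.01,0],-1],[[0,0.005,-0.057],[0.14,0.01,0],-1],[[0,0.005,-0.057],[0.14,0.01,0],-1],[[0,0,0],[0,0,0],-1],[[0,0,0],[0,0,0],-1],[[0,0,0],[0,0,0],-1],[[0,0,0],[0,0,0],-1],[[0,0,0],[0,0,0],-1]]'
```

```text
time: 17.85
tool_pos: [554.9, -169.9, 89.7]
tcp_rot: [3.14, 0.068, 1.641]
contact_force: [-0.3, -7.8, -1.6]
grip_width: 37.4
finger_force: 30.0
```

```bash

python3 -m pendant '[[[0,0.005,-0.055],[0.14,0.01,0],-1],[[0,0.005,-0.055],[0.14,0.01,0],-1],[[0,0.005,-0.055],[0.14,0.01,0],-1],[[0,0.005,-0.055],[0.14,0.01,0],-1],[[0,0,0],[0,0,0],-1],[[0,0,0],[0,0,0],-1],[[0,0,0],[0,0,0],-1],[[0,0,0],[0,0,0],-1],[[0,0,0],[0,0,0],-1],[[0,0,0],[0,0,0],-1]]'
python3 - <<'E'
from h import *
o=bot.get_obs();print(o['tool_pos'],o['tcp_rot'],o['contact_force'],o['moment'])
c=cap('scene','s3');d=cap('side','d3');b=cap('wrist','w3')
o=np.zeros((600,800,3),np.uint8)
o[:375,:400]=cv2.resize(c[165:315,235:395],(400,375),interpolation=2)
o[:300,400:]=cv2.resize(b,(400,300));o[300:588,400:]=cv2.resize(d[120:210,195:320],(400,288),interpolation=2)
cv2.imwrite('pics/z3.png',o)
E
```

```text
time: 18.68
tool_pos: [555.0, -169.5, 83.0]
tcp_rot: [3.14, 0.001, 1.641]
contact_force: [0.8, -8.4, -3.5]
grip_width: 37.3
finger_force: 30.0
[ 554.96043414 -169.46581015   83.01228994] [3.14028627e+00 1.25734192e-03 1.64144328e+00] [ 0.76758219 -8.44742969 -3.51099808] [-1.4156435   0.10429646  0.08674902]
```

View pics/z3.png

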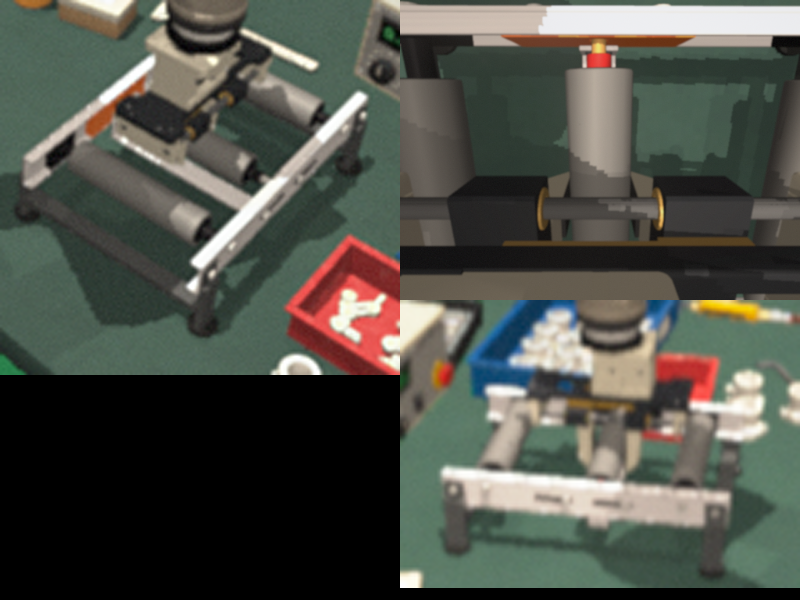

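The roller is level between the rails and its brass pin sits at the middle of the orange block. Next I ease it back in steps.

```bash

python3 -m pendant '[[[0.002,-0.03,0],[0,0,0],-1],[[0.002,-0.03,0],[0,0,0],-1],[[0.002,-0.03,0],[0,0,0],-1],[[0.002,-0.03,0],[0,0,0],-1],[[0.002,-0.03,0],[0,0,0],-1],[[0,0,0],[0,0,0],-1],[[0,0,0],[0,0,0],-1],[[0,0,0],[0,0,0],-1],[[0,0,0],[0,0,0],-1],[[0,0,0],[0,0,0],-1]]'
python3 -m pendant '[[[0.002,-0.02,0],[0,0,0],-1],[[0.002,-0.02,0],[0,0,0],-1],[[0,-0.02,0],[0,0,0],-1],[[0,0,0],[0,0,0],-1],[[0,0,0],[0,0,0],-1],[[0,0,0],[0,0,0],-1],[[0,0,0],[0,0,0],-1],[[0,0,0],[0,0,0],-1],[[0,0,0],[0,0,0],-1],[[0,0,0],[0,0,0],-1]]'
```

```text
time: 19.67
tool_pos: [555.2, -173.6, 83.0]
tcp_rot: [3.14, 0.001, 1.641]
contact_force: [-0.1, -6.6, -3.6]
grip_width: 37.5
finger_force: 30.0
time: 20.5
tool_pos: [555.3, -175.2, 82.9]
tcp_rot: [3.141, 0.0, 1.641]
contact_force: [-0.4, -6.3, -3.9]
grip_width: 37.2
finger_force: 30.0
```

```bash

python3 -m pendant '[[[0.002,-0.02,0],[0,0,0],-1],[[0.002,-0.02,0],[0,0,0],-1],[[0.001,-0.02,0],[0,0,0],-1],[[0.001,-0.02,0],[0,0,0],-1],[[0.001,-0.02,0],[0,0,0],-1],[[0,0,0],[0,0,0],-1],[[0,0,0],[0,0,0],-1],[[0,0,0],[0,0,0],-1],[[0,0,0],[0,0,0],-1],[[0,0,0],[0,0,0],-1]]'
```

```text
time: 21.33
tool_pos: [555.2, -178.0, 82.7]
tcp_rot: [3.141, -0.0, 1.641]
contact_force: [-1.3, -6.2, -3.6]
grip_width: 37.0
finger_force: 30.0
```

```bash

python3 -m pendant '[[[-0.01,-0.02,-0.01],[0,0,0],-1],[[0,-0.02,0],[0,0,0],-1],[[0.001,-0.02,0],[0,0,0],-1],[[0,0,0],[0,0,0],-1],[[0,0,0],[0,0,0],-1],[[0,0,0],[0,0,0],-1],[[0,0,0],[0,0,0],-1],[[0,0,0],[0,0,0],-1],[[0,0,0],[0,0,0],-1],[[0,0,0],[0,0,0],-1]]'
```

```text
time: 22.17
tool_pos: [555.3, -179.7, 82.6]
tcp_rot: [3.14, -0.0, 1.641]
contact_force: [0.2, -5.3, -2.6]
grip_width: 37.4
finger_force: 30.0
```

```bash

python3 -m pendant '[[[0.001,-0.015,0],[0,0,0],-1],[[0.001,-0.015,0],[0,0,0],-1],[[0.001,-0.015,0],[0,0,0],-1],[[0.001,-0.015,0],[0,0,0],-1],[[0,0,0],[0,0,0],-1],[[0,0,0],[0,0,0],-1],[[0,0,0],[0,0,0],-1],[[0,0,0],[0,0,0],-1],[[0,0,0],[0,0,0],-1],[[0,0,0],[0,0,0],-1]]'
```

```text
time: 23.0
tool_pos: [555.3, -181.3, 82.7]
tcp_rot: [3.141, -0.0, 1.641]
contact_force: [1.0, -5.0, -3.1]
grip_width: 37.4
finger_force: 30.0
```

```bash

python3 -m pendant '[[[0.01,-0.015,0],[0,0,0],-1],[[0,-0.015,0],[0,0,0],-1],[[0,0,0],[0,0,0],-1],[[0,0,0],[0,0,0],-1],[[0,0,0],[0,0,0],-1],[[0,0,0],[0,0,0],-1],[[0,0,0],[0,0,0],-1],[[0,0,0],[0,0,0],-1],[[0,0,0],[0,0,0],-1],[[0,0,0],[0,0,0],-1]]'
python3 -m pendant '[[[0,-0.015,0],[0,0,0],-1],[[0,-0.015,0],[0,0,0],-1],[[0,0,0],[0,0,0],-1],[[0,0,0],[0,0,0],-1],[[0,0,0],[0,0,0],-1],[[0,0,0],[0,0,0],-1],[[0,0,0],[0,0,0],-1],[[0,0,0],[0,0,0],-1],[[0,0,0],[0,0,0],-1],[[0,0,0],[0,0,0],-1]]'
```

```text
time: 23.83
tool_pos: [555.4, -182.1, 82.6]
tcp_rot: [3.141, -0.001, 1.641]
contact_force: [-0.7, -4.9, -3.3]
grip_width: 37.6
finger_force: 30.0
time: 24.67
tool_pos: [555.5, -182.8, 82.6]
tcp_rot: [3.141, -0.001, 1.641]
contact_force: [-1.3, 0.9, -2.5]
grip_width: 37.3
finger_force: 30.0
```

```bash

python3 -m pendant '[[[-0.01,0,-0.015],[0,0,0],-1],[[0,0,-0.015],[0,0,0],-1],[[0,0,0],[0,0,0],-1],[[0,0,0],[0,0,0],-1],[[0,0,0],[0,0,0],-1],[[0,0,0],[0,0,0],-1],[[0,0,0],[0,0,0],-1],[[0,0,0],[0,0,0],-1],[[0,0,0],[0,0,0],-1],[[0,0,0],[0,0,0],-1]]'
```

```text
time: 25.5
tool_pos: [555.4, -182.9, 82.1]
tcp_rot: [3.14, -0.001, 1.641]
contact_force: [-0.1, 3.5, 6.0]
grip_width: 37.8
finger_force: 30.0
```

```bash

python3 -m pendant '[[[0,0.01,0.017],[0,0,0],-1],[[0,0,0],[0,0,0],-1],[[0,0,0],[0,0,0],-0.2],[[0,0,0],[0,0,0],-0.12],[[0,0,0],[0,0,0],-0.08],[[0,0,0],[0,0,0],0],[[0,0,0],[0,0,0],0.2],[[0,0,0],[0,0,0],0.4],[[0,0,0],[0,0,0],0.6],[[0,0,0],[0,0,0],0.6]]'
python3 -m pendant '[[[0,0,0],[0,0,0],0.6],[[0,0,0.1],[0,0,0],0.6],[[0,0,0.3],[0,0,0],0.6],[[0,0,0.5],[0,0,0],0.6],[[0,0,0.6],[0,0,0],0.6],[[0,0,0.6],[0,0,0],0.6],[[0,0,0.6],[0,0,0],0.6],[[0,0,0.6],[0,0,0],0.6],[[0,0,0.5],[0,0,0],0.6],[[0,0,0.3],[0,0,0],0.6]]'
python3 -m pendant '[[[0,-0.3,0.3],[0,0,0],0.6],[[0,-0.5,0.3],[0,0,0],0.6],[[0,-0.5,0.3],[0,0,0],0.6],[[0,-0.5,0],[0,0,0],0.6],[[0,-0.5,0],[0,0,0],0.6],[[0,-0.3,0],[0,0,0],0.6],[[0,0,0],[0,0,0],0.6],[[0,0,0],[0,0,0],0.6],[[0,0,0],[0,0,0],0.6],[[0,0,0],[0,0,0],0.6]]'
python3 - <<'E'
from h import *
c=cap('scene','s4');d=cap('side','d4');b=cap('wrist','w4')
o=np.zeros((600,800,3),np.uint8)
o[:375,:400]=cv2.resize(c[165:315,235:395],(400,375),interpolation=2)
o[:300,400:]=cv2.resize(b,(400,300));o[300:588,400:]=cv2.resize(d[120:210,195:320],(400,288),interpolation=2)
cv2.imwrite('pics/z4.png',o)
E
```

```text
time: 26.33
tool_pos: [555.2, -182.9, 82.3]
tcp_rot: [3.141, -0.001, 1.641]
contact_force: [-1.0, -0.4, 0.2]
grip_width: 68.3
finger_force: 0.0
time: 27.17
tool_pos: [555.9, -183.1, 208.2]
tcp_rot: [3.138, 0.001, 1.641]
contact_force: [0.6, 0.4, 0.7]
grip_width: 73.4
finger_force: 0.0
time: 28.0
tool_pos: [555.2, -260.0, 232.0]
tcp_rot: [3.141, -0.001, 1.642]
contact_force: [-0.1, -0.6, -0.6]
grip_width: 73.3
finger_force: 0.0
```

View pics/z4.png

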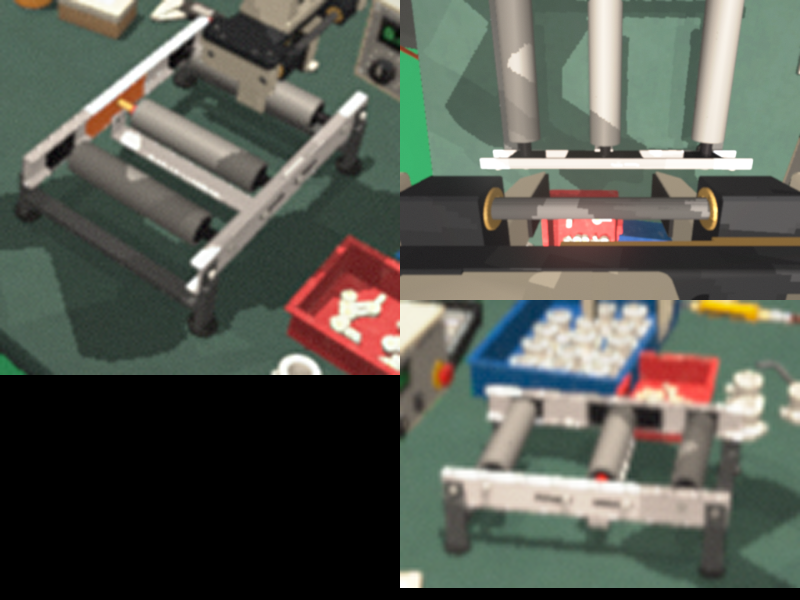

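The roller sits level between the orange and black blocks, with its steel sleeve against the black block (wrist view at (605,150)). The gripper is clear, so I'll hand in.

```bash
python3 -c "
from plant import bot
print(bot.close_job())"
```

```text
the job is handed in; nothing more can be done
None
```

The roller is back in the middle place of the track, with its brass pin in the orange block's hole and its steel pin seated in the black block; I let go, moved the gripper clear and handed the job in at about 28 s.

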